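# Refill the press-side cup hopper from the parts scoop

### The job

Refill the green parts hopper beside the press: push its yellow sprung flap down with the nose of the blue scoop and tip all five orange cups in the scoop through it, spilling none. Then draw the scoop out so that the flap closes by itself, and stand the empty scoop flat on the worktop again, clear of the hopper. Leave the other things on the bench where they are.

Things in the scene. Friction and masses are not known exactly. Their poses are not given: they have to be found in the camera images.
- scoop: blue parts scoop, 0.18 to 0.29 kg. Flat tray 130 mm long (x -65 to +65), 96 mm wide, floor and walls 3 mm thick; walls 42 mm high at the back and sides, sloping to 16 mm at the nose. x points to the open nose, z up, origin at the centre of the underside. The cups lie loose in it; silicone grips, so they leave over the nose only at 40 to 60 degrees of tipping; a jog helps
- scoop_grip (a point): middle of the scoop's black handle, at (-98, 0, 69) mm in the scoop's frame. The handle rises backwards from the rear wall at 45 degrees, from (-63, 0, 34) to (-124, 0, 95) mm: a bar with flat sides, 16 mm wide across y (grip it so) and 24 mm deep
- scoop_nose (a point): middle of the front edge of the scoop's underside, at (65, 0, 0) mm in the scoop's frame
- hopper: green steel parts hopper, fixed. Origin at the centre of the tower's underside; x runs from the fill side (x = -70 mm) to the open pick trough (x = 70 to 118, lip 45 mm high), z up. Tower 140 x 128 mm, 4 mm walls; side walls 194 mm high and 120 mm apart inside, so that the scoop's nose fits between them. Inside, a slippery white floor sloping 26 degrees leads down to the trough
- hopper_rim (a point): middle of the top of the fill-side rim, at (-68, 0, 165.5) mm in the hopper's frame; the flap's hinge line runs 5 mm inside it and 5 mm lower. The mouth reaches from here to a fixed throat plate at x = 29 mm that hangs down from z = 161 to 91 mm; above it a hood slopes up to the far wall. Dark base flange: x -82 to 118, 150 mm wide, 4 mm thick
- flap (a joint): yellow inlet flap, hinged along the fill rim, 116 mm wide. 0 = closed, level; grows (rad) as its free end is pushed down into the hopper, stop at 1.3. A spring holds it shut (0.1 N m at 0, 0.25 N m at 1.3) and closes it when let go; the cups' weight alone does not open it. Cups drop through the throat from about 0.9, surely at 1.15; a cup caught there keeps it open
- flap_edge (a point): middle of the flap's free edge, 92 mm from its hinge line
- part_1: orange waisted silicone cup, 29 mm across, 30 mm high, 12 to 21 g; origin at the centre of its foot, z towards its wide mouth; starts loose in the scoop, standing
- part_2: orange waisted silicone cup, 29 mm across, 30 mm high, 12 to 21 g; origin at the centre of its foot, z towards its wide mouth; starts loose in the scoop, standing
- part_3: orange waisted silicone cup, 29 mm across, 30 mm high, 12 to 21 g; origin at the centre of its foot, z towards its wide mouth; starts loose in the scoop, standing
- part_4: orange waisted silicone cup, 29 mm across, 30 mm high, 12 to 21 g; origin at the centre of its foot, z towards its wide mouth; starts loose in the scoop, lying on its side
- part_5: orange waisted silicone cup, 29 mm across, 30 mm high, 12 to 21 g; origin at the centre of its foot, z towards its wide mouth; starts loose in the scoop, lying on its side
- ring_tin: closed white tin, 77 x 102 x 30 mm, bystander
- caliper: steel vernier caliper lying flat, 195 x 67 x 14 mm, bystander
- plug_gauge: steel plug gauge lying on the bench, 99 x 19 x 19 mm, bystander
- spring_clamp: black spring clamp, 96 x 24 x 20 mm, bystander
- glue_tube: white and blue glue tube lying flat, 38 x 136 x 27 mm, bystander
- oil_dropper: brown dropper bottle, 33 mm across, 102 mm high, bystander

How it is judged:
By the outcome, as a careful person would: the job done as asked, in the order asked, and still so for the second after the job is handed in, with the robot touching nothing.
It also fails if it takes over 58 s, if anything falls off the work surface, if the arm or the gripper's body presses on something with over 40 N, if the wrist force passes 120 N, or if a joint passes its speed limit or range.

### The arm

A 7-joint arm with a two-finger parallel gripper is mounted at the origin on a cart in front of the work surface, level with it; the furniture and walls round the work are solid. World frame = base frame: x ahead of the robot, y to its left, z up, the work surface at z = 0. Lengths are in m, angles in rad, forces in N, time in s.
With the tool pointing down it reaches from about 0.4 to 0.875 m from the base axis. Payload 6.5 kg.
Tool frame: the origin (TCP) lies on the centre line of the jaws, within the pads' length; the fingertips stand 14 mm ahead of it and the grasp point (between the pads) lies 5 mm behind it; z points along the fingers, y is the line along which they close (so a half turn about z gives the same grasp; the last joint's range is limited). The gripper opens to 88 mm and grips with 3 to 60 N. Pads are 18 mm wide; open, the fingers measure 123 mm over their backs; the gripper's body (75 mm by 187 mm) begins 45 mm behind the grasp point.
Start: joints at [1.243, 0.536, -0.004, 1.538, 0.003, 1.067, -0.071], TCP at [0.168, -0.628, 0.253] pointing down, gripper open.
Joint ranges: [-2.7, 2.7], [-0.37, 2.16], [-1.27, 1.26], [0.24, 2.4], [-1.31, 4.45], [0.19, 1.91], [-2.76, 2.76]. Speed limits (rad/s): [2.39, 2.39, 3.14, 3.14, 3.14, 3.14, 3.14].

### API

Orientations are given as a rotation vector (axis times angle).
In Python, from plant import ctrl gives the robot as it stands.
- The arm moves only by the shell command python3 -m handwheel 'ROWS' [OPENING] [FORCE]. ROWS is JSON, a list of rows, each a list of 4 numbers: the shift along the tool's x, y, z as a fraction of full scale, then the turn about the tool's z as a fraction of full scale. In form: [[x, y, z, yaw], ...]. A call has 1 to 5 rows; each row is the pose to reach, as a shift and turn from the pose commanded when the call began, along the tool's axes at that moment; what a row does not reach only later rows make up. Full scale, the value 1, is 40 cm for a shift and 0.5 rad for a turn. A row lasts 1/10 s, in which the tool goes at most 50 mm and 8.59 degrees, less where a joint would pass 70% of its speed; a pose out of reach is approached as far as the arm can. A call with a number of a shift or a turn outside -1 to 1 is refused whole. A call with a gripper value outside its range is refused whole. OPENING is the gripper command: -1 is shut, 1 is fully open, values between are in proportion, set as the call begins (- or left out, the last holds). The fingers move at their own pace and stop on an object; FORCE is the grip in N (left out, the last holds). Time passes only in rows, so rows that repeat a pose let the fingers close. It gives the time, the measured TCP pose, the force, the opening and the grip force at its end, in the units of the state.
- ctrl.state(): the state, without advancing time (a new reading comes with each control period).
- ctrl.capture(name): name is "scene" or "top" or "wrist"; returns a dict with "pixels" (400x640x3 uint8, blue, green, red), "range_z" (400x640 float32, m along the optical axis (not along the pixel's ray), 0 where there is no reading), "fx", "fy", "cx", "cy" (pixels), "k1" (the pictures are not rectified: a ray, as slopes to the right and down, at radius r is drawn at 1 + k1 r^2 times it, then the intrinsics apply), "xyz" and "orientation" of the camera in the world. Camera axes: x right, y down, z forward; pixel columns grow to the right and rows downward; lengths in m; the calibration is good to about 2 mm. A picture is of the moment at which its call begins.
- ctrl.close_job(): hands the job in; it is judged then, once.
The state is a dict: "time": time; "joint_pos": joint angles; "dq": joint speeds; "joint_torque": joint torques, N m; "ee_pos": TCP position; "eef_rot": TCP orientation; "force": force on the tool from outside, world axes, zero at the start; "wrist_torque": the same for the moment, N m; "grip_width": finger opening in m; "grip_force": force on a finger pad.
Only numpy, scipy, OpenCV 4.12 (cv2) and the standard library are available. Lean on these libraries where they do the work, as an engineer would, in place of code of your own. Each camera call takes 0.05 s, during which the arm holds its last target. There are 200 camera calls.

## Working session

There is one attempt and no reset: what is moved stays moved. The work goes in short steps, Python scripts to look and compute and a shell command to move; the robot and the scene stay as the last step left them, time stands still between calls to the robot, and variables do not carry over. Pictures are saved under pics/ and viewed, at most 10 in all, crops included, and the job is handed in when it is done.

```bash
ls; mkdir -p pics; python3 - <<'E'
from plant import ctrl
import cv2,numpy as np
s=ctrl.state(); print(s)
ims=[]
for n in("scene","top"):
    c=ctrl.capture(n); cv2.imwrite(f"pics/{n}0.png",c["pixels"]); np.savez(f"{n}0.npz",**c)
    print(n,{k:v for k,v in c.items() if k not in("pixels","range_z")})
E
```

```text
pics
{'time': 0.0, 'joint_pos': array([ 1.24281115,  0.53717286, -0.00438775,  1.53885497,  0.00257737,
        1.06726794, -0.07122962]), 'dq': array([ 0.00015671, -0.00147301,  0.00123037, -0.0004144 ,  0.00160183,
       -0.00041974, -0.00171115]), 'joint_torque': array([ 5.20296817e-04, -5.70994806e+01,  9.91421677e-01, -2.51608837e+01,
       -5.61553426e-02,  1.78372976e-02,  1.51784043e-04]), 'ee_pos': array([ 0.1680365 , -0.62730744,  0.25184226]), 'eef_rot': array([-3.11307460e+00, -4.09801935e-01,  5.50542332e-04]), 'force': array([ 0.28264451,  0.14685946, -0.76795891]), 'wrist_torque': array([-0.03065595, -0.0831213 , -0.03228753]), 'grip_force': 0.0, 'grip_width': 0.08795338095079969}
scene {'fx': 396.40624661622616, 'fy': 396.40624661622616, 'cx': 308.7610406171487, 'cy': 201.6552323862909, 'k1': -0.010333709132296361, 'xyz': array([0.0746223 , 0.80288632, 1.12181162]), 'orientation': array([-0.69164645,  2.71252427, -1.03736737])}
top {'fx': 441.21149977950955, 'fy': 441.21149977950955, 'cx': 321.09544897686004, 'cy': 202.08549059116584, 'k1': 0.012414713896704926, 'xyz': array([0.32545675, 0.00160279, 1.36720181]), 'orientation': array([-2.17459286,  2.1144387 , -0.15417021])}
```

View pics/scene0.png

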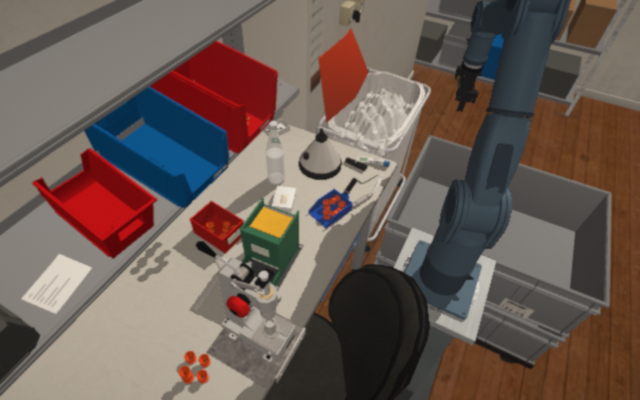

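View pics/top0.png

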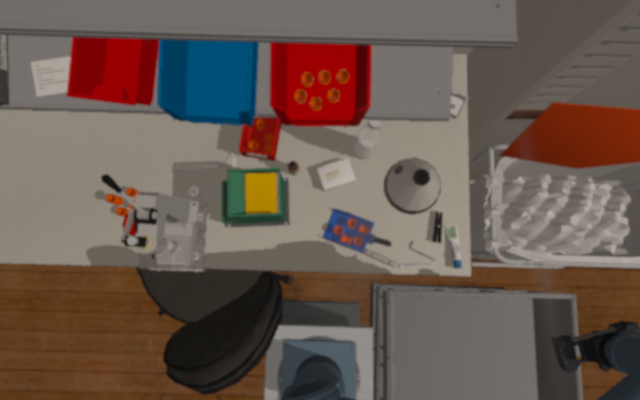

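```bash
cat > h.py <<'E'
import numpy as np,cv2
from scipy.spatial.transform import Rotation as R
def pts(c,mask):
    """world points of masked pixels from range image"""
    v,u=np.nonzero(mask&(c["range_z"]>0)); z=c["range_z"][v,u]
    return world(c,u,v,z)
def ray(c,u,v):
    K=np.array([[c["fx"],0,c["cx"]],[0,c["fy"],c["cy"]],[0,0,1.]])
    p=cv2.undistortPoints(np.stack([u,v],-1).astype(float).reshape(-1,1,2),K,np.array([float(c["k1"]),0,0,0])).reshape(-1,2)
    return np.c_[p,np.ones(len(p))]
def world(c,u,v,z):
    return R.from_rotvec(c["orientation"]).apply(ray(c,u,v)*np.reshape(z,(-1,1)))+c["xyz"]
def onplane(c,u,v,h):
    d=R.from_rotvec(c["orientation"]).apply(ray(c,u,v)); return c["xyz"]+d*((h-c["xyz"][2])/d[:,2])[:,None]
def hsv(c): return cv2.cvtColor(np.ascontiguousarray(c["pixels"]),cv2.COLOR_BGR2HSV)
def col(c,name):
    h=hsv(c); r=dict(blue=((100,130,40),(130,255,255)),yellow=((20,120,100),(35,255,255)),green=((45,60,30),(90,255,255)),orange=((0,150,90),(18,255,255)),dark=((0,0,0),(180,255,60)))[name]
    return cv2.inRange(h,*[np.array(x) for x in r])>0
E
python3 - <<'E'
from h import *
for n,roi in(("scene",(slice(150,300),slice(225,400))),("top",(slice(150,265),slice(210,400)))):
    c=np.load(n+"0.npz"); m0=np.zeros((400,640),bool); m0[roi]=1
    for k in("blue","yellow","green","dark"):
        m=m0&col(c,k); P=pts(c,m)
        if k=="dark": 
            P=P[(P[:,2]>.03)&(P[:,1]<-.1)&(P[:,2]<.15)]
        if k=="blue":P=P[P[:,2]<.06]
        if len(P)==0: print(n,k,0);continue
        print(n,k,len(P),P.mean(0).round(3),np.percentile(P,[2,98],axis=0).round(3).tolist(),cv2.minAreaRect(P[:,:2].astype(np.float32)*1000))
    print(np.percentile(pts(c,m0)[:,2],10))
E
```

```text
scene blue 463 [ 0.438 -0.079  0.018] [[0.374, -0.15, -0.0], [0.495, -0.011, 0.046]] ((391.99578857421875, -208.0167236328125), (404.5088806152344, 99.24359130859375), 71.14761352539062)
scene yellow 693 [0.526 0.178 0.163] [[0.46, 0.137, 0.159], [0.578, 0.217, 0.192]] ((518.232177734375, 182.72967529296875), (124.2295913696289, 99.47575378417969), 1.6250979900360107)
scene green 1800 [0.494 0.225 0.128] [[0.45, 0.131, 0.015], [0.581, 0.272, 0.195]] ((515.9722900390625, 213.0164794921875), (131.70037841796875, 177.1368408203125), 2.110774517059326)
scene dark 199 [ 0.523 -0.199  0.054] [[0.393, -0.266, 0.03], [0.63, -0.152, 0.101]] ((510.23846435546875, -224.361572265625), (113.15859985351562, 252.17001342773438), 78.80323791503906)
-0.27845531145903485
top blue 285 [ 0.457 -0.038  0.002] [[0.412, -0.075, -0.003], [0.496, -0.01, 0.008]] ((449.96575927734375, -47.7182502746582), (63.81887435913086, 89.59886169433594), 69.86550903320312)
top yellow 1273 [0.524 0.176 0.161] [[0.47, 0.134, 0.156], [0.58, 0.218, 0.166]] ((522.6812744140625, 175.3892059326172), (120.33544921875, 86.67536926269531), 2.698484420776367)
top green 1635 [0.507 0.217 0.14 ] [[0.453, 0.117, 0.005], [0.583, 0.305, 0.195]] ((521.3134765625, 212.01223754882812), (138.60670471191406, 189.79446411132812), 1.5019890069961548)
top dark 69 [ 0.499 -0.196  0.078] [[0.398, -0.229, 0.035], [0.624, -0.155, 0.103]] ((510.3591003417969, -206.11932373046875), (48.415802001953125, 231.951904296875), 74.8338623046875)
-0.0033478481860858
```

```bash
cat > go.py <<'E'
import sys
from h import *
from plant import ctrl
def go(t,noseang=None,s=None):
    """fractions to bring TCP to t; tool y line perpendicular to world heading noseang (deg)"""
    s=s or ctrl.state(); Rm=R.from_rotvec(s["eef_rot"])
    f=Rm.inv().apply(np.array(t)-s["ee_pos"])/.4; yaw=0
    ty=Rm.as_matrix()[:,1]; a=np.degrees(np.arctan2(ty[1],ty[0]))
    if noseang is not None:
        d=(noseang-90-a+90)%180-90; yaw=-np.radians(d)/.5
    print("t",round(s["time"],2),"pos",s["ee_pos"].round(4),"ty",a.round(1),"zdown",Rm.as_matrix()[:,2].round(3),"frac",f.round(4),"yaw",round(yaw,3),"q7",s["joint_pos"][6].round(2))
if __name__=="__main__":
    v=[float(x) for x in sys.argv[1:]]; go(v[:3],v[3] if len(v)>3 else None)
E
python3 go.py 0.42 -0.2 0.33 70
```

```text
t 0.1 pos [ 0.1681 -0.6273  0.2519] ty -75.0 zdown [-0.001  0.002 -1.   ] frac [ 0.8849 -0.8692 -0.194 ] yaw -1.92 q7 -0.07
```

```bash
python3 -m handwheel '[[0.05,-0.05,-0.1,-0.2],[0.13,-0.13,-0.19,-0.4],[0.22,-0.21,-0.19,-0.6],[0.31,-0.3,-0.19,-0.8],[0.4,-0.39,-0.19,-0.96]]' 1; python3 go.py 0.42 -0.2 0.33 70
```

```text
time: 0.6
ee_pos: [0.2799, -0.4393, 0.3288]
eef_rot: [2.926, 1.144, -0.0]
force: [0.7, -0.1, 0.4]
grip_width: 0.0878
grip_force: 0.0
t 0.6 pos [ 0.2799 -0.4393  0.3288] ty -47.3 zdown [ 0. -0. -1.] frac [ 0.6632 -0.202  -0.0032] yaw -0.952 q7 0.05
```

```bash
python3 -m handwheel '[[0.12,-0.04,0,-0.2],[0.24,-0.08,0,-0.4],[0.36,-0.12,0,-0.6],[0.48,-0.16,0,-0.8],[0.6,-0.2,0,-0.95]]'; python3 -m handwheel '[[0,0,0,0],[0,0,0,0],[0,0,0,0]]'; python3 - <<'E'
from go import *
go((0.42,-0.2,0.33),70)
c=ctrl.capture("wrist"); np.savez("w1.npz",**c); cv2.imwrite("pics/w1.png",c["pixels"]); print(c["xyz"],c["orientation"])
m=col(c,"blue"); P=pts(c,m); k=P[:,2]<.06;P=P[k]
print(len(P),np.percentile(P,[1,99],axis=0).round(3),cv2.minAreaRect(P[:,:2].astype(np.float32)*1000))
E
```

```text
time: 1.1
ee_pos: [0.401, -0.2208, 0.3287]
eef_rot: [2.575, 1.8, -0.0]
force: [1.1, 0.1, 0.4]
grip_width: 0.0877
grip_force: 0.0
time: 1.4
ee_pos: [0.3998, -0.2239, 0.3284]
eef_rot: [-2.58, -1.792, 0.001]
force: [0.4, -0.3, -0.4]
grip_width: 0.0883
grip_force: 0.0
t 1.4 pos [ 0.3998 -0.2239  0.3284] ty -20.4 zdown [-0.001 -0.    -1.   ] frac [ 0.0737  0.0263 -0.004 ] yaw -0.015 q7 -0.01
[ 0.42386096 -0.15851293  0.46037168] [ 2.83016984 -0.5090485  -0.07074756]
4953 [[ 0.349 -0.402  0.001]
 [ 0.498 -0.009  0.046]] ((391.3913269042969, -208.6614990234375), (406.65911865234375, 94.67411041259766), 70.165283203125)
```

View pics/w1.png

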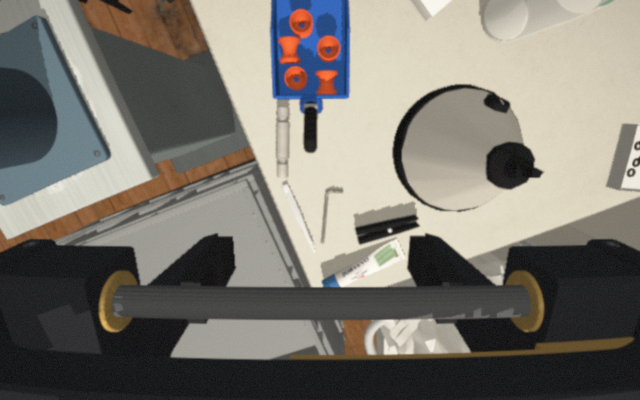

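```bash
python3 - <<'E'
from h import *
c=np.load("w1.npz"); m0=np.zeros((400,640),bool); m0[0:115,255:365]=1
P=pts(c,col(c,"blue")&m0)
ax=lambda Q:np.linalg.svd(Q-Q.mean(0),full_matrices=0)[2][0]
T=P[P[:,2]>.035]; print("toprim",len(T),cv2.minAreaRect(T[:,:2].astype(np.float32)*1000),T[:,2].max())
F=P[P[:,2]<.01]; print("floor",len(F),F.mean(0),cv2.minAreaRect(F[:,:2].astype(np.float32)*1000))
print("all",cv2.minAreaRect(P[:,:2].astype(np.float32)*1000))
m0[:]=0; m0[95:160,292:328]=1
H=pts(c,col(c,"dark")&m0); H=H[H[:,2]>.03]; d=ax(H); print("handle",len(H),H.mean(0).round(4),d,np.degrees(np.arctan2(d[1],d[0])),H[H[:,2].argmax()],H[H[:,2].argmin()])
cx=np.c_[H[:,2],H[:,:2]]; 
for lo in np.arange(.03,.12,.01):
    q=H[(H[:,2]>=lo)&(H[:,2]<lo+.01)]
    if len(q): print(lo.round(2),len(q),q.mean(0).round(4))
E
```

```text
toprim 837 ((431.0143737792969, -98.5866470336914), (115.01644134521484, 94.69178009033203), 70.30258178710938) 0.05703390874630104
floor 3620 [ 0.44565574 -0.06692517  0.00309026] ((439.4650573730469, -74.10326385498047), (120.165771484375, 90.9829330444336), 69.67444610595703)
all ((435.9829406738281, -85.03857421875), (143.82040405273438, 94.67411041259766), 70.16527557373047)
handle 471 [ 0.4052 -0.1708  0.0867] [-0.2590532  -0.74246714  0.61776532] -109.23432108357648 [ 0.39737088 -0.18348336  0.10252269] [ 0.4161329  -0.14286037  0.05868095]
0.05 4 [ 0.4153 -0.1426  0.0591]
0.06 39 [ 0.4116 -0.1506  0.0676]
0.07 109 [ 0.41   -0.1578  0.0753]
0.08 93 [ 0.4065 -0.1674  0.0854]
0.09 199 [ 0.4013 -0.1823  0.096 ]
0.1 27 [ 0.4002 -0.184   0.1006]
```

```bash
python3 go.py 0.405 -0.171 0.164 70.2; python3 go.py 0.405 -0.171 0.064 70.2
```

```text
t 1.45 pos [ 0.3998 -0.2242  0.3284] ty -20.5 zdown [-0.001 -0.    -1.   ] frac [ 0.1294 -0.0339  0.4111] yaw -0.023 q7 -0.01
t 1.45 pos [ 0.3998 -0.2242  0.3284] ty -20.5 zdown [-0.001 -0.    -1.   ] frac [ 0.1295 -0.0338  0.6611] yaw -0.023 q7 -0.01
```

```bash
python3 -m handwheel '[[0.06,-0.015,0.09,-0.01],[0.129,-0.034,0.19,-0.023],[0.129,-0.034,0.29,-0.023],[0.129,-0.034,0.37,-0.023],[0.129,-0.034,0.41,-0.023]]' 0; python3 -m handwheel '[[0,0,0,0],[0,0,0,0]]'; python3 go.py 0.405 -0.171 0.064 70.2
python3 - <<'E'
from h import *
from plant import ctrl
c=ctrl.capture("wrist"); cv2.imwrite("pics/w2.png",c["pixels"]); np.savez("w2.npz",**c)
E
```

```text
time: 1.95
ee_pos: [0.4037, -0.1704, 0.1621]
eef_rot: [-2.567, -1.805, 0.004]
force: [0.1, -0.6, 0.3]
grip_width: 0.0501
grip_force: 0.0
time: 2.15
ee_pos: [0.4057, -0.1705, 0.165]
eef_rot: [2.569, 1.808, -0.0]
force: [0.2, -0.6, 0.4]
grip_width: 0.0442
grip_force: 0.0
t 2.15 pos [ 0.4057 -0.1705  0.165 ] ty -19.7 zdown [-0. -0. -1.] frac [-0.0018 -0.0013  0.2525] yaw 0.002 q7 -0.26
```

View pics/w2.png

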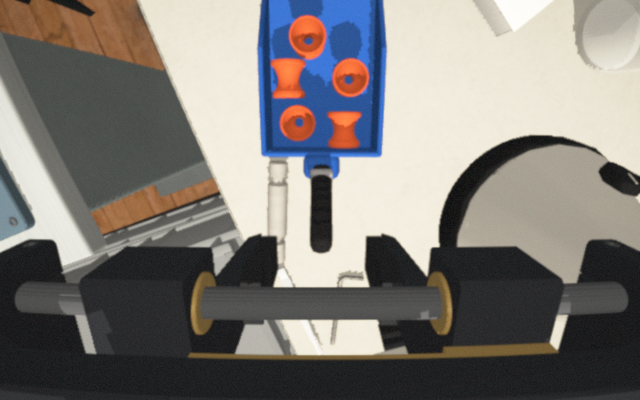

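```bash
python3 -m handwheel '[[-0.002,-0.001,0.08,0],[-0.002,-0.001,0.16,0],[-0.002,-0.001,0.22,0],[-0.002,-0.001,0.245,0],[-0.002,-0.001,0.252,0]]'; python3 -m handwheel '[[0,0,0,0],[0,0,0,0],[0,0,0,0],[0,0,0,0]]' -1 60;python3 -m handwheel '[[0,0,-0.005,0],[0,0,-0.02,0],[0,0,-0.04,0],[0,0,-0.06,0],[0,0,-0.07,0]]'; python3 - <<'E'
from h import *
from plant import ctrl
s=ctrl.state(); print(s["force"],s["wrist_torque"],s["ee_pos"])
c=ctrl.capture("wrist"); cv2.imwrite("pics/w3.png",c["pixels"]); np.savez("w3.npz",**c)
E
```

```text
time: 2.7
ee_pos: [0.4054, -0.1705, 0.064]
eef_rot: [2.568, 1.81, -0.0]
force: [-0.1, -0.3, 0.5]
grip_width: 0.0444
grip_force: 0.0
time: 3.1
ee_pos: [0.4057, -0.1705, 0.0646]
eef_rot: [2.567, 1.809, 0.001]
force: [-0.4, -1.6, 4.0]
grip_width: 0.0153
grip_force: 60.0
time: 3.6
ee_pos: [0.4055, -0.1703, 0.0929]
eef_rot: [2.567, 1.81, 0.001]
force: [0.0, -0.0, -2.9]
grip_width: 0.0152
grip_force: 60.0
[ 0.02357835 -0.03457948 -2.87227889] [-0.28248093 -0.00058747  0.00396854] [ 0.40548763 -0.17034271  0.09289003]
```

View pics/w3.png

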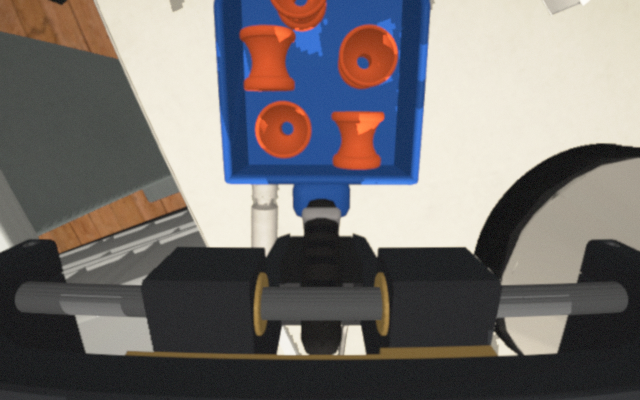

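```bash
cat >> h.py <<'E'
def tilt(c,roi):
    """scoop floor plane by RANSAC in blue range points; returns nose-down deg along heading & centroid"""
    m=np.zeros((400,640),bool); m[roi]=1
    P=pts(c,col(c,"blue")&m); rng=np.random.default_rng(0); best=None
    for _ in range(300):
        a=P[rng.choice(len(P),3,False)]; n=np.cross(a[1]-a[0],a[2]-a[0]); L=np.linalg.norm(n)
        if L<1e-5: continue
        n/=L; k=abs((P-a[0])@n)<.0015
        if best is None or k.sum()>best.sum(): best=k
    Q=P[best]; n=np.linalg.svd(Q-Q.mean(0),full_matrices=0)[2][2]; n*=np.sign(n[2])
    return n,Q.mean(0),len(Q)
E
python3 - <<'E'
from h import *
c=np.load("w3.npz"); n,q,k=tilt(c,(slice(0,180),slice(210,440)))
print("floor normal",n.round(3),q.round(4),k,"heading tilt",np.degrees(np.arctan2(n[0]*.339+n[1]*.941,n[2])).round(1))
for nm,roi in(("scene",(slice(195,300),slice(225,305))),("top",(slice(150,265),slice(210,300)))):
    c=np.load(nm+"0.npz"); m0=np.zeros((400,640),bool); m0[roi]=1
    G=pts(c,m0&col(c,"green")); Y=pts(c,m0&col(c,"yellow"))
    for a,b in((.15,.175),(.175,.21)):
        g=G[(G[:,2]>a)&(G[:,2]<b)]; print(nm,a,len(g),np.percentile(g,[1,99],axis=0).round(3).tolist(),[np.round(x,1) for x in cv2.minAreaRect(g[:,:2].astype(np.float32)*1000)[:2]],cv2.minAreaRect(g[:,:2].astype(np.float32)*1000)[2])
    y=Y[(Y[:,2]>.152)&(Y[:,2]<.168)]; print("flap",len(y),np.percentile(y,[1,99],axis=0).round(3).tolist(),cv2.minAreaRect(y[:,:2].astype(np.float32)*1000))
E
```

```text
floor normal [0.002 0.007 1.   ] [ 0.4372 -0.0884  0.0309] 12478 heading tilt 0.4
scene 0.15 385 [[0.451, 0.127, 0.151], [0.583, 0.263, 0.175]] [array([518. , 192.1]), array([129.1, 138.3])] 3.553905487060547
scene 0.175 479 [[0.45, 0.131, 0.175], [0.582, 0.263, 0.197]] [array([516.1, 194.3]), array([128.8, 135.6])] 3.875281572341919
flap 676 [[0.473, 0.136, 0.158], [0.579, 0.218, 0.166]] ((525.8508911132812, 177.31680297851562), (109.65888214111328, 87.32786560058594), 2.2188451290130615)
top 0.15 395 [[0.453, 0.116, 0.152], [0.579, 0.244, 0.175]] [array([519. , 187.2]), array([125.7, 137.5])] 3.72590708732605
top 0.175 660 [[0.453, 0.121, 0.175], [0.586, 0.261, 0.197]] [array([519.8, 190. ]), array([130.5, 139.2])] 4.386560916900635
flap 1263 [[0.469, 0.132, 0.155], [0.581, 0.219, 0.167]] ((525.0498657226562, 175.85134887695312), (114.7896728515625, 86.72335815429688), 3.241969108581543)
```

```bash
python3 -m handwheel '[[0,0,-0.03,0],[0,0,-0.09,0],[0,0,-0.16,-0.05],[0,0,-0.23,-0.15],[0,0,-0.3,-0.25]]';python3 -m handwheel '[[0,0,-0.06,-0.1],[0,0,-0.12,-0.2],[0,0,-0.17,-0.3],[0,0,-0.2,-0.4],[0,0,-0.21,-0.45]]';python3 go.py .533 -.06 .29 93.3
```

```text
time: 4.15
ee_pos: [0.4047, -0.1699, 0.2135]
eef_rot: [-2.447, -1.97, 0.0]
force: [1.0, -0.1, -3.2]
grip_width: 0.0155
grip_force: 60.0
time: 4.65
ee_pos: [0.4055, -0.1702, 0.2975]
eef_rot: [2.21, 2.23, 0.001]
force: [0.9, 0.2, -3.2]
grip_width: 0.0156
grip_force: 60.0
t 4.65 pos [ 0.4055 -0.1702  0.2975] ty 0.5 zdown [ 0.002 -0.001 -1.   ] frac [0.2724 0.3213 0.019 ] yaw -0.097 q7 0.21
```

```bash
python3 -m handwheel '[[0.02,0.03,0,-0.02],[0.06,0.07,0,-0.04],[0.1,0.12,0,-0.06],[0.14,0.17,0,-0.08],[0.18,0.22,0,-0.097]]';python3 -m handwheel '[[0.04,0.045,0,0],[0.07,0.08,0,0],[0.088,0.096,0,0],[0.092,0.1,0,0],[0.092,0.1,0,0]]'; python3 - <<'E'
from go import *
go((.533,-.06,.29),93.3)
c=ctrl.capture("wrist"); cv2.imwrite("pics/w4.png",c["pixels"]); np.savez("w4.npz",**c)
E
```

```text
time: 5.15
ee_pos: [0.4934, -0.0957, 0.2948]
eef_rot: [-2.157, -2.282, 0.0]
force: [-0.3, -1.0, -3.5]
grip_width: 0.0157
grip_force: 60.0
time: 5.65
ee_pos: [0.5301, -0.0585, 0.2953]
eef_rot: [-2.158, -2.282, 0.001]
force: [-0.1, 0.1, -3.7]
grip_width: 0.0151
grip_force: 60.0
t 5.65 pos [ 0.5301 -0.0585  0.2953] ty 3.2 zdown [-0.001 -0.    -1.   ] frac [-0.0042  0.007   0.0133] yaw -0.003 q7 -0.12
```

View pics/w4.png

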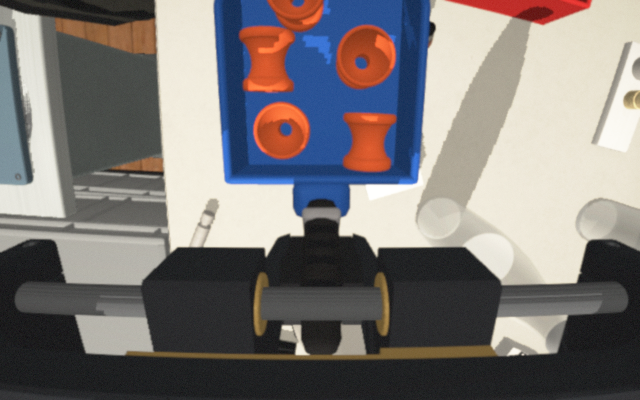

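```bash
python3 - <<'E'
from go import *
c=np.load("w4.npz"); n,q,k=tilt(c,(slice(0,180),slice(210,440)))
m=np.zeros((400,640),bool); m[100:184,200:450]=1
P=pts(c,col(c,"blue")&m); T=P[P[:,2]>q[2]+.03]
r=cv2.minAreaRect(T[:,:2].astype(np.float32)*1000); print(n.round(3),q.round(4),r)
h=np.array([-.0645,.998]); l=np.array([-.998,-.0645]); tcp=ctrl.state()["ee_pos"][:2]
print("lateral of scoop rim centre rel TCP (mm)",((np.array(r[0])/1000-tcp)@l*1000).round(1))
go((.5335,-.0585,.240),93.7); go((.5282,.0343,.240),93.7)
E
```

```text
[0.002 0.003 1.   ] [0.5275 0.0291 0.2332] ((527.1727294921875, -2.9538345336914062), (96.08987426757812, 40.55237579345703), 3.2500486373901367)
lateral of scoop rim centre rel TCP (mm) -0.9
t 5.7 pos [ 0.5299 -0.0591  0.2955] ty 3.2 zdown [-0.001 -0.    -1.   ] frac [0.001  0.0092 0.1386] yaw -0.018 q7 -0.12
t 5.7 pos [ 0.5299 -0.0591  0.2955] ty 3.2 zdown [-0.001 -0.    -1.   ] frac [0.2333 0.0088 0.1386] yaw -0.018 q7 -0.12
```

```bash
python3 -m handwheel '[[0,0.004,0.03,-0.01],[0,0.008,0.07,-0.018],[0,0.009,0.11,-0.018],[0,0.009,0.132,-0.018],[0,0.009,0.138,-0.018]]';python3 -m handwheel '[[0.02,0,0,0],[0.07,0,0,0],[0.12,0,0,0],[0.17,0,0,0],[0.2,0,0,0]]';python3 -m handwheel '[[0.02,0,0,0],[0.03,0,0,0],[0.033,0,0,0],[0.033,0,0,0]]'; python3 - <<'E'
from go import *
go((.5282,.0343,.240),93.7)
a=ctrl.capture("scene")["pixels"][150:290,210:410]; b=ctrl.capture("top")["pixels"][130:270,200:400]
cv2.imwrite("pics/p5.png",np.hstack([cv2.resize(x,(400,280),interpolation=cv2.INTER_CUBIC) for x in(a,b)]))
E
```

```text
time: 6.2
ee_pos: [0.5331, -0.0589, 0.2393]
eef_rot: [-2.148, -2.291, 0.003]
force: [-0.4, -0.3, -2.7]
grip_width: 0.0157
grip_force: 60.0
time: 6.7
ee_pos: [0.5291, 0.024, 0.2417]
eef_rot: [2.145, 2.294, 0.003]
force: [0.5, 0.9, -3.2]
grip_width: 0.0154
grip_force: 60.0
time: 7.1
ee_pos: [0.5281, 0.034, 0.2407]
eef_rot: [2.149, 2.291, -0.001]
force: [0.7, 0.0, -3.4]
grip_width: 0.015
grip_force: 60.0
t 7.1 pos [0.5281 0.034  0.2407] ty 3.7 zdown [-0. -0. -1.] frac [0.0008 0.0002 0.0017] yaw -0.001 q7 -0.34
```

View pics/p5.png

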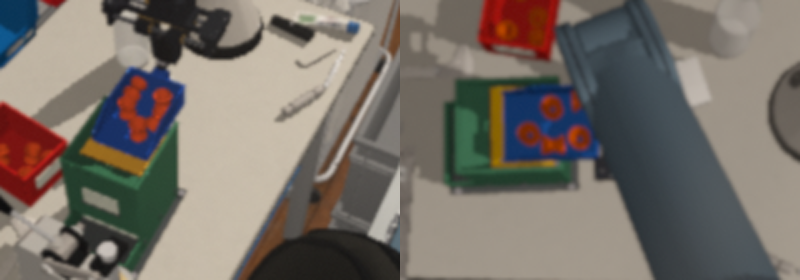

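```bash
python3 -m handwheel '[[0,0,0.01,0],[0,0,0.01,0]]' - 25; python3 - <<'E'
from plant import ctrl
print(ctrl.state()["wrist_torque"].round(3))
E
python3 -m handwheel '[[0,0,0,0],[0,0,0,0],[0,0,0,0]]' - 12;python3 - <<'E'
from go import *
print(ctrl.state()["wrist_torque"].round(3))
c=ctrl.capture("wrist"); n,q,k=tilt(c,(slice(0,180),slice(210,440)));print(n.round(3),q.round(4),k)
E
```

```text
time: 7.4
ee_pos: [0.5277, 0.0341, 0.2361]
eef_rot: [-2.148, -2.291, 0.001]
force: [-0.5, 0.3, -3.3]
grip_width: 0.016
grip_force: 25.0
[-0.249 -0.08   0.047]
time: 7.7
ee_pos: [0.5281, 0.0346, 0.2368]
eef_rot: [2.148, 2.292, 0.0]
force: [-0.1, -0.3, -2.5]
grip_width: 0.0157
grip_force: 12.0
[-0.177 -0.016  0.045]
[-0.003  0.067  0.998] [0.5245 0.1212 0.1692] 12646
```

```bash
python3 -m handwheel '[[0.016,0,-0.02,0],[0.034,0,-0.042,0],[0.05,0,-0.065,0],[0.067,0,-0.086,0],[0.083,0,-0.105,0]]' - 7;python3 -m handwheel '[[0,0,0,0],[0,0,0,0]]';python3 - <<'E'
from go import *
s=ctrl.state(); print(s["wrist_torque"].round(3),s["force"].round(2)); go((.5282,.0343,.240),93.7,s)
c=ctrl.capture("wrist"); n,q,k=tilt(c,(slice(0,180),slice(210,440)));print(n.round(3),np.degrees(np.arcsin(n[1])),q.round(4),k)
E
```

```text
time: 8.25
ee_pos: [0.526, 0.0688, 0.2798]
eef_rot: [2.147, 2.293, 0.001]
force: [-0.7, -1.3, -3.7]
grip_width: 0.0162
grip_force: 7.0
time: 8.45
ee_pos: [0.5259, 0.0681, 0.2788]
eef_rot: [2.148, 2.293, 0.001]
force: [0.8, 0.1, -2.3]
grip_width: 0.0156
grip_force: 7.0
[ 0.08  -0.121 -0.048] [ 0.84  0.06 -2.29]
t 8.45 pos [0.5259 0.0681 0.2788] ty 3.7 zdown [ 0.  0. -1.] frac [-0.0848  0.0001  0.0971] yaw 0.002 q7 -0.37
[-0.023  0.349  0.937] 20.402226345102157 [0.5253 0.151  0.1813] 9657
```

```bash
python3 -m handwheel '[[0.022,0,-0.022,0],[0.045,0,-0.042,0],[0.066,0,-0.058,0],[0.085,0,-0.072,0],[0.1,0,-0.082,0]]' - 5;python3 -m handwheel '[[0,0,0,0],[0,0,0,0],[0,0,0,0]]';python3 - <<'E'
from go import *
s=ctrl.state(); print(s["wrist_torque"].round(3),s["force"].round(2)); go((.5282,.0343,.240),93.7,s)
c=ctrl.capture("wrist"); n,q,k=tilt(c,(slice(0,180),slice(210,440)));print(n.round(3),np.degrees(np.arcsin(n[1])),q.round(4),k)
cv2.imwrite("pics/w6.png",c["pixels"])
E
```

```text
time: 9.0
ee_pos: [0.5232, 0.1089, 0.3122]
eef_rot: [2.147, 2.293, 0.001]
force: [0.3, 0.2, -1.9]
grip_width: 0.016
grip_force: 5.0
time: 9.3
ee_pos: [0.5232, 0.1074, 0.3112]
eef_rot: [-2.148, -2.292, 0.001]
force: [-0.0, 0.3, -2.3]
grip_width: 0.0163
grip_force: 5.0
[ 0.092 -0.11   0.022] [-0.02  0.3  -2.29]
t 9.3 pos [0.5232 0.1074 0.3112] ty 3.7 zdown [-0. -0. -1.] frac [-0.1832  0.0007  0.1781] yaw 0.0 q7 -0.43
[-0.038  0.585  0.81 ] 35.7949733659375 [0.5223 0.1597 0.1947] 4281
```

View pics/w6.png

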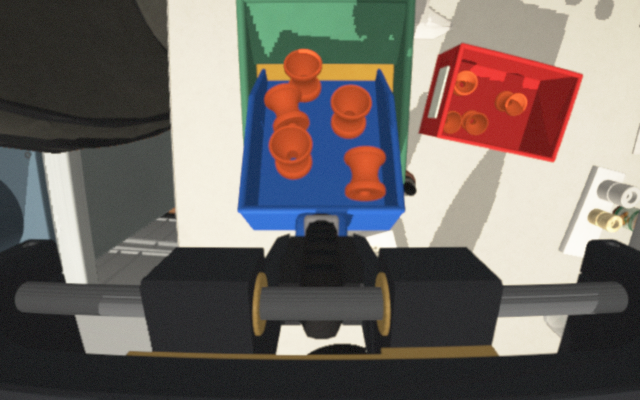

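```bash
python3 -m handwheel '[[0,0,0,0],[0.005,0,0.02,0],[0.012,0,0.045,0],[0.018,0,0.07,0],[0.02,0,0.085,0]]' - 60;python3 -m handwheel '[[0,0,0,0],[0,0,0,0]]';python3 - <<'E'
from go import *
s=ctrl.state(); print(s["wrist_torque"].round(3),s["force"].round(2)); go((.5282,.0343,.240),93.7,s)
h=np.array([-.0645,.998]); d=s["ee_pos"][:2]-[.518,.192]; print("hx",d@h)
c=ctrl.capture("wrist"); n,q,k=tilt(c,(slice(0,210),slice(210,440)));print(n.round(3),np.degrees(np.arcsin(n[1])),q.round(4),k)
cv2.imwrite("pics/w7.png",c["pixels"])
E
```

```text
time: 9.85
ee_pos: [0.5223, 0.1153, 0.2761]
eef_rot: [-2.148, -2.292, 0.003]
force: [-0.1, -2.5, 0.0]
grip_width: 0.0154
grip_force: 60.0
time: 10.05
ee_pos: [0.5224, 0.1154, 0.2771]
eef_rot: [-2.148, -2.292, 0.002]
force: [-0.5, -1.0, -3.1]
grip_width: 0.0157
grip_force: 60.0
[-0.712  0.083  0.064] [-0.51 -1.02 -3.13]
t 10.05 pos [0.5224 0.1154 0.2771] ty 3.7 zdown [-0.001 -0.001 -1.   ] frac [-0.2032  0.0014  0.0928] yaw 0.001 q7 -0.47
hx -0.0767265065661997
[-0.038  0.589  0.807] 36.086042822685144 [0.5215 0.149  0.1736] 7966
```

```bash
python3 -m handwheel '[[0,0,0,0],[0.02,0,-0.01,0],[0.045,0,-0.02,0],[0.07,0,-0.03,0],[0.09,0,-0.038,0]]' - 8;python3 -m handwheel '[[0,0,0,0],[0,0,0,0]]';python3 - <<'E'
from go import *
s=ctrl.state(); print(s["wrist_torque"].round(3),s["force"].round(2)); go((.5282,.0343,.240),93.7,s)
h=np.array([-.0645,.998]); d=s["ee_pos"][:2]-[.518,.192]; print("hx",d@h)
c=ctrl.capture("wrist"); n,q,k=tilt(c,(slice(0,210),slice(210,440)));print(n.round(3),np.degrees(np.arcsin(n[1])),q.round(4),k)
cv2.imwrite("pics/w8.png",c["pixels"])
E
```

```text
time: 10.6
ee_pos: [0.5206, 0.1534, 0.2936]
eef_rot: [2.147, 2.293, 0.002]
force: [-0.6, -1.1, -0.5]
grip_width: 0.0162
grip_force: 8.0
time: 10.8
ee_pos: [0.5205, 0.1527, 0.2929]
eef_rot: [-2.147, -2.293, -0.002]
force: [0.6, -0.6, -1.0]
grip_width: 0.0159
grip_force: 8.0
[ 0.217 -0.126 -0.025] [ 0.6  -0.58 -1.02]
t 10.8 pos [0.5205 0.1527 0.2929] ty 3.8 zdown [ 0.001  0.001 -1.   ] frac [-0.2968 -0.0005  0.1317] yaw 0.003 q7 -0.53
hx -0.03937993992084817
[-0.051  0.763  0.644] 49.744996933604554 [0.5215 0.1678 0.1746] 3351
```

View pics/w8.png

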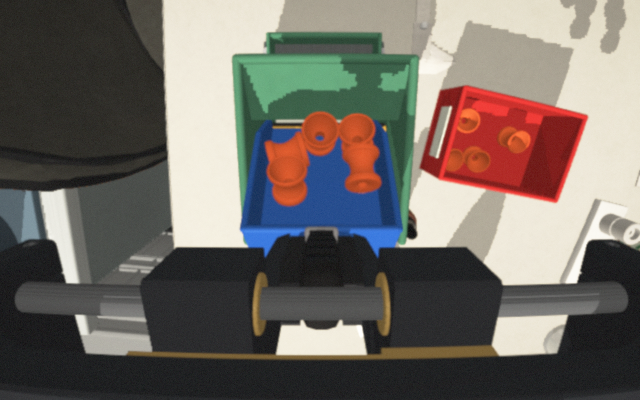

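```bash
python3 -m handwheel '[[0.025,0,-0.007,0],[0.05,0,-0.013,0],[0.075,0,-0.018,0],[0.1,0,-0.022,0],[0.126,0,-0.023,0]]' - 8;python3 -m handwheel '[[0,0,0,0],[0,0,0,0]]' - 60;python3 - <<'E'
from go import *
s=ctrl.state(); print(s["wrist_torque"].round(3),s["force"].round(2)); go((.5282,.0343,.240),93.7,s)
h=np.array([-.0645,.998]); d=s["ee_pos"][:2]-[.518,.192]; print("hx",d@h)
c=ctrl.capture("wrist"); n,q,k=tilt(c,(slice(0,230),slice(210,440)));print(n.round(3),np.degrees(np.arcsin(n[1])),q.round(4),k)
cv2.imwrite("pics/w9.png",c["pixels"])
E
```

```text
time: 11.35
ee_pos: [0.5171, 0.203, 0.3023]
eef_rot: [2.148, 2.293, 0.001]
force: [-0.9, -2.1, 0.1]
grip_width: 0.016
grip_force: 8.0
time: 11.55
ee_pos: [0.5171, 0.2025, 0.3018]
eef_rot: [-2.147, -2.293, -0.001]
force: [2.2, 0.1, -0.1]
grip_width: 0.0153
grip_force: 60.0
[-0.164 -0.323 -0.007] [ 2.2   0.14 -0.1 ]
t 11.55 pos [0.5171 0.2025 0.3018] ty 3.8 zdown [-0.     0.001 -1.   ] frac [-4.215e-01  1.000e-04  1.542e-01] yaw 0.002 q7 -0.63
hx 0.010510535276339739
[-0.05   0.926  0.374] 67.83376692595446 [0.5206 0.1834 0.1709] 964
```

View pics/w9.png

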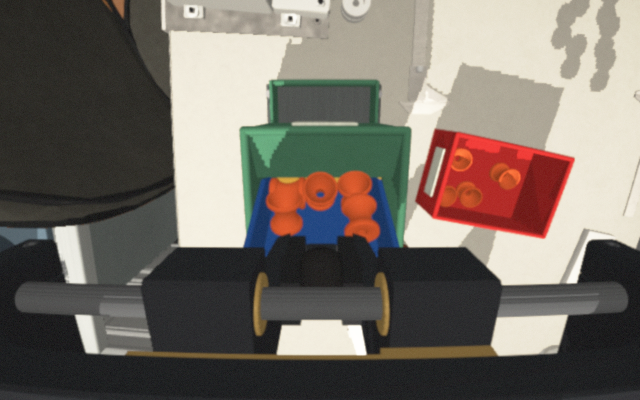

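```bash
python3 -m handwheel '[[-0.012,0,0.025,0],[-0.036,0,0.065,0],[-0.06,0,0.09,0],[-0.08,0,0.105,0],[-0.095,0,0.115,0]]';python3 -m handwheel '[[0,0,0,0],[0,0,0,0],[0,0,0,0]]';python3 - <<'E'
from go import *
s=ctrl.state(); print(s["wrist_torque"].round(3),s["force"].round(2))
h=np.array([-.0645,.998]); d=s["ee_pos"][:2]-[.518,.192]; print("hx",d@h)
c=ctrl.capture("wrist"); n,q,k=tilt(c,(slice(0,230),slice(210,440)));print(n.round(3),np.degrees(np.arcsin(n[1])),q.round(4),k)
t=ctrl.capture("scene")["pixels"][150:290,210:410]
cv2.imwrite("pics/wa.png",np.hstack([cv2.resize(c["pixels"][60:340,200:440],(400,467)),cv2.resize(t,(400,467))]))
E
```

```text
time: 12.1
ee_pos: [0.5195, 0.1654, 0.256]
eef_rot: [-2.146, -2.29, -0.005]
force: [-3.7, 11.7, 9.6]
grip_width: 0.0152
grip_force: 60.0
time: 12.4
ee_pos: [0.5194, 0.1658, 0.2561]
eef_rot: [-2.146, -2.292, -0.004]
force: [-0.2, 6.0, -2.1]
grip_width: 0.0153
grip_force: 60.0
[ 1.782  0.08  -0.081] [-0.21  5.96 -2.14]
hx -0.02626682371291019
[-0.059  0.92   0.387] 66.96159174231494 [0.5201 0.1528 0.1138] 4434
```

View pics/wa.png

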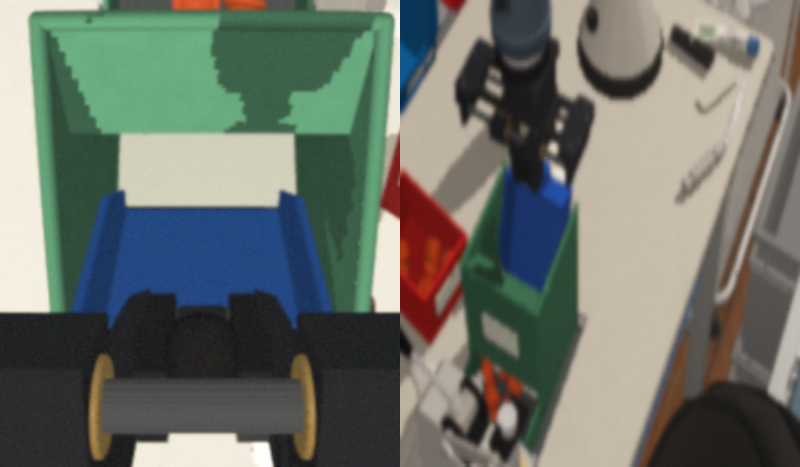

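```bash
python3 -m handwheel '[[0,0,-0.04,0],[0,0,-0.1,0],[0,0,-0.17,0],[0,0,-0.24,0],[0,0,-0.3,0]]';python3 -m handwheel '[[0,0,-0.02,0],[0,0,-0.02,0],[-0.06,0,-0.02,0],[-0.13,0,-0.02,0],[-0.2,0,-0.02,0]]'; python3 -m handwheel '[[-0.07,0,0,0.16],[-0.14,0,0,0.32],[-0.2,0,0,0.48],[-0.24,0,0,0.64],[-0.26,0,0,0.82]]'; python3 - <<'E'
from go import *
go((.460,-.02,.26),70.2)
c=ctrl.capture("top");np.savez("t11.npz",**c); s=ctrl.capture("scene"); np.savez("s11.npz",**s)
w=ctrl.capture("wrist"); n,q,k=tilt(w,(slice(0,230),slice(210,440)));print(n.round(3),np.degrees(np.arccos(n[2])))
for n_,cc,roi in(("top",c,(slice(150,265),slice(200,300))),("scene",s,(slice(190,320),slice(225,310)))):
    m=np.zeros((400,640),bool); m[roi]=1; Y=pts(cc,m&col(cc,"yellow")); O=pts(cc,m&col(cc,"orange"))
    print(n_,"flap z",len(Y),np.percentile(Y,[1,50,99],axis=0)[:,1:].round(3).tolist(),"orange",len(O),np.percentile(O,[1,99],axis=0).round(3).tolist() if len(O) else 0)
cv2.imwrite("pics/pb.png",np.hstack([cv2.resize(c["pixels"][140:270,190:400],(400,248),interpolation=2),cv2.resize(s["pixels"][170:300,210:420],(400,248),interpolation=2)]))
E
```

```text
time: 13.0
ee_pos: [0.5195, 0.1632, 0.3771]
eef_rot: [2.148, 2.292, -0.001]
force: [-0.9, -0.8, -2.9]
grip_width: 0.016
grip_force: 60.0
time: 13.5
ee_pos: [0.524, 0.0828, 0.3819]
eef_rot: [-2.146, -2.292, 0.004]
force: [0.4, -0.2, -2.9]
grip_width: 0.0154
grip_force: 60.0
time: 14.0
ee_pos: [0.5311, -0.0222, 0.3824]
eef_rot: [-2.576, -1.797, 0.004]
force: [-0.6, -0.9, -2.2]
grip_width: 0.0157
grip_force: 60.0
t 14.0 pos [ 0.5311 -0.0222  0.3824] ty -20.2 zdown [-0.002 -0.001 -1.   ] frac [-0.0558 -0.168   0.3065] yaw -0.013 q7 -0.52
[0.318 0.871 0.375] 67.97152044900365
top flap z 1256 [[0.131, 0.155], [0.176, 0.161], [0.219, 0.167]] orange 164 [[0.653, 0.154, 0.0], [0.688, 0.257, 0.081]]
scene flap z 517 [[0.135, 0.158], [0.189, 0.162], [0.219, 0.194]] orange 935 [[0.392, 0.133, 0.003], [0.735, 0.502, 0.273]]
```

View pics/pb.png

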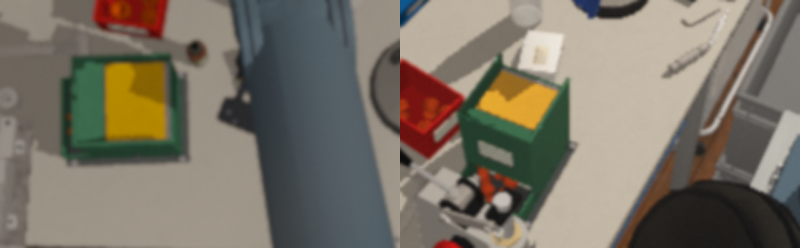

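```bash
python3 -m handwheel '[[-0.01,-0.03,0.05,0],[-0.03,-0.08,0.13,0],[-0.045,-0.13,0.22,0],[-0.055,-0.16,0.3,0],[-0.056,-0.168,0.35,-0.01]]';python3 -m handwheel '[[0,0,0.05,0],[0,0,0.08,0],[0,0,0.09,0]]'; python3 -m handwheel '[[0,0,0,0],[0,0,0,0],[0,0,0,0],[0,0,0,0]]' - 6; python3 - <<'E'
from go import *
go((.460,-.02,.26),70.2)
w=ctrl.capture("wrist"); n,q,k=tilt(w,(slice(0,230),slice(210,440)));print(n.round(3),np.degrees(np.arccos(n[2])),k)
E
```

```text
time: 14.65
ee_pos: [0.4577, -0.0173, 0.2415]
eef_rot: [-2.56, -1.817, 0.005]
force: [-0.3, -0.4, -2.6]
grip_width: 0.0155
grip_force: 60.0
time: 14.95
ee_pos: [0.4601, -0.0173, 0.2068]
eef_rot: [-2.562, -1.815, 0.002]
force: [-0.2, 0.1, -3.2]
grip_width: 0.0156
grip_force: 60.0
time: 15.35
ee_pos: [0.4612, -0.018, 0.2085]
eef_rot: [2.565, 1.813, 0.001]
force: [0.4, -0.0, -1.8]
grip_width: 0.0161
grip_force: 6.0
t 15.35 pos [ 0.4612 -0.018   0.2085] ty -19.5 zdown [ 0.001 -0.    -1.   ] frac [-0.0057 -0.0009 -0.1288] yaw 0.011 q7 -0.61
[0.308 0.873 0.378] 67.7669357062001 4153
```

```bash
python3 -m handwheel '[[0.03,0,0,0],[0.06,0,0,0],[0,0,0,0],[0,0,0,0],[0,0,0,0]]' - 4; python3 - <<'E'
from go import *
go((.460,-.02,.26),70.2)
w=ctrl.capture("wrist"); n,q,k=tilt(w,(slice(0,230),slice(210,440)));print(n.round(3),np.degrees(np.arccos(n[2])),k)
E
```

```text
time: 15.9
ee_pos: [0.4611, -0.0172, 0.2079]
eef_rot: [-2.565, -1.813, -0.001]
force: [0.6, -0.1, -2.8]
grip_width: 0.0158
grip_force: 4.0
t 15.9 pos [ 0.4611 -0.0172  0.2079] ty -19.5 zdown [ 0.  0. -1.] frac [-7.500e-03 -1.000e-04 -1.302e-01] yaw 0.011 q7 -0.61
[0.266 0.75  0.605] 52.744474872310796 9452
```

```bash
python3 -m handwheel '[[-0.03,0,0.02,0],[-0.06,0,0.05,0],[-0.09,0,0.08,0],[-0.11,0,0.09,0],[-0.11,0,0.09,0]]' - 8; python3 -m handwheel '[[-0.035,0,0.022,0],[-0.075,0,0.04,0],[-0.11,0,0.06,0],[-0.145,0,0.08,0],[-0.175,0,0.102,0]]'; python3 -m handwheel '[[0,0,0,0]]'; python3 - <<'E'
from go import *
go((.405,-.171,.064),70.2)
w=ctrl.capture("wrist"); n,q,k=tilt(w,(slice(0,230),slice(210,440)));print(n.round(3),np.degrees(np.arccos(n[2])),k)
E
```

```text
time: 16.45
ee_pos: [0.4454, -0.0606, 0.1713]
eef_rot: [-2.566, -1.811, 0.002]
force: [0.1, 0.6, -2.1]
grip_width: 0.0163
grip_force: 8.0
time: 16.95
ee_pos: [0.4225, -0.1264, 0.1305]
eef_rot: [2.565, 1.813, 0.001]
force: [0.6, 1.7, -1.1]
grip_width: 0.0161
grip_force: 8.0
time: 17.05
ee_pos: [0.4213, -0.1271, 0.1298]
eef_rot: [-2.566, -1.809, 0.003]
force: [0.5, 0.5, -1.9]
grip_width: 0.0164
grip_force: 8.0
t 17.05 pos [ 0.4213 -0.1271  0.1298] ty -19.6 zdown [-0.002  0.    -1.   ] frac [-0.117  -0.0011  0.1646] yaw 0.006 q7 -0.44
[0.138 0.379 0.915] 23.784295011009107 18941
```

```bash
python3 -m handwheel '[[-0.025,0,0.035,0],[-0.05,0,0.065,0],[-0.075,0,0.095,0],[-0.092,0,0.125,0],[-0.104,0,0.148,0]]' - 8; python3 -m handwheel '[[-0.006,0,0.007,0],[-0.009,0,0.012,0],[-0.01,0,0.015,0],[-0.01,0,0.016,0]]'; python3 - <<'E'
from go import *
go((.405,-.171,.064),70.2)
w=ctrl.capture("wrist"); n,q,k=tilt(w,(slice(0,230),slice(200,450)));print(n.round(3),q.round(4),np.degrees(np.arccos(n[2])),k)
E
```

```text
time: 17.6
ee_pos: [0.4084, -0.1651, 0.0708]
eef_rot: [-2.565, -1.813, 0.001]
force: [-2.6, -1.3, 10.2]
grip_width: 0.0158
grip_force: 8.0
time: 18.0
ee_pos: [0.4069, -0.1697, 0.0658]
eef_rot: [2.566, 1.812, -0.004]
force: [-4.3, -5.1, 10.1]
grip_width: 0.0157
grip_force: 8.0
t 18.0 pos [ 0.4069 -0.1697  0.0658] ty -19.5 zdown [-0.002 -0.002 -1.   ] frac [-0.0046 -0.0033  0.0045] yaw 0.009 q7 -0.43
[-0.032 -0.095  0.995] [ 0.4353 -0.088   0.0081] 5.7850504542848675 25098
```

```bash
python3 -m handwheel '[[0,0,-0.005,0],[0,0,-0.01,0],[0,0,-0.013,0],[0,0,-0.015,0]]' - 3; python3 - <<'E'
from go import *
go((.405,-.171,.064),70.2); print(ctrl.state()["force"].round(1))
w=ctrl.capture("wrist"); n,q,k=tilt(w,(slice(0,230),slice(200,450)));print(n.round(3),q.round(4),np.degrees(np.arccos(n[2])),k)
E
```

```text
time: 18.45
ee_pos: [0.4076, -0.1683, 0.0715]
eef_rot: [-2.565, -1.814, -0.0]
force: [-0.1, 1.0, -2.6]
grip_width: 0.0157
grip_force: 3.0
t 18.45 pos [ 0.4076 -0.1683  0.0715] ty -19.5 zdown [-0.  0. -1.] frac [-0.0086 -0.0037  0.0188] yaw 0.012 q7 -0.42
[-0.1  1.  -2.6]
[0.005 0.012 1.   ] [ 0.4353 -0.088   0.0041] 0.7549832075135727 25038
```

Level, underside within 1 mm of the bench. Release and retreat, then check numerically (scoop, flap, cups, bystanders).

```bash
python3 -m handwheel '[[0,0,0.002,0],[0,0,0.002,0],[0,0,0.002,0],[0,0,0.002,0],[0,0,0.002,0]]' 0; python3 -m handwheel '[[0,0,-0.02,0],[0,0,-0.1,0],[0,0,-0.2,0],[0,0,-0.3,0],[0,0,-0.4,0]]';python3 -m handwheel '[[-0.1,0,-0.1,0],[-0.2,0,-0.1,0],[-0.3,0,-0.1,0],[-0.3,0,-0.1,0],[-0.3,0,-0.1,0]]'; python3 - <<'E'
from go import *
w=ctrl.capture("wrist"); m=np.zeros((400,640),bool); m[0:240,200:450]=1
P=pts(w,col(w,"blue")&m); P=P[(P[:,2]<.06)&(P[:,2]>-.01)]; F=P[P[:,2]<.012]
print("scoop",tilt(w,(slice(0,240),slice(200,450))),cv2.minAreaRect(F[:,:2].astype(np.float32)*1000),"orange in wrist",[(x[2],x[3],x[4]) for x in []])
for n in("scene","top"):
    c=ctrl.capture(n); np.savez(n+"9.npz",**c); o=np.load(n+"0.npz")
    for lab,cc in(("before",o),("after",c)):
        N,_,st,ce=cv2.connectedComponentsWithStats(col(cc,"orange").astype(np.uint8)); P=[]
        for i in range(1,N):
            if st[i,4]>4:
                u,v=ce[i].astype(int); z=cc["range_z"][v,u]; p=world(cc,[u],[v],[z])[0]
                if .35<p[0]<.8 and -.5<p[1]<.45: P.append((p.round(3).tolist(),int(st[i,4])))
        print(n,lab,P)
    d=(cv2.absdiff(cv2.GaussianBlur(o["pixels"],(5,5),0),cv2.GaussianBlur(c["pixels"],(5,5),0)).max(2)>45).astype(np.uint8)
    N,_,st,ce=cv2.connectedComponentsWithStats(d); print("diff blobs",[(st[i].tolist()) for i in range(1,N) if st[i,4]>25])
    mm=np.zeros((400,640),bool); mm[150:300,220:310]=1; Y=pts(c,mm&col(c,"yellow")); print("flap z",np.percentile(Y[:,2],[5,50,90]).round(3))
E
```

```text
time: 19.0
ee_pos: [0.4075, -0.1684, 0.0707]
eef_rot: [2.565, 1.814, -0.0]
force: [0.2, 0.2, -0.2]
grip_width: 0.0443
grip_force: 0.0
time: 19.5
ee_pos: [0.4072, -0.1681, 0.2328]
eef_rot: [-2.565, -1.814, -0.0]
force: [0.8, -1.7, 0.2]
grip_width: 0.0439
grip_force: 0.0
time: 20.0
ee_pos: [0.3671, -0.2817, 0.271]
eef_rot: [-2.567, -1.811, -0.0]
force: [0.8, 0.2, -0.1]
grip_width: 0.0441
grip_force: 0.0
scoop (array([0.00134248, 0.00286873, 0.99999498]), array([ 0.42678038, -0.11224479,  0.00300452]), 2239) ((424.2484130859375, -118.40579986572266), (46.98630905151367, 91.74512481689453), 70.22503662109375) orange in wrist []
scene before [([0.765, -0.074, 0.402], 2465), ([0.789, -0.077, 0.461], 8), ([0.768, 0.114, 0.53], 36), ([0.687, 0.111, 0.514], 170), ([0.788, -0.077, 0.416], 5), ([0.749, 0.105, 0.493], 6), ([0.747, -0.075, 0.393], 5), ([0.8, 0.107, 0.464], 8), ([0.785, 0.104, 0.461], 9), ([0.756, -0.075, 0.352], 6), ([0.685, 0.107, 0.471], 7), ([0.676, 0.107, 0.464], 11), ([0.694, 0.106, 0.437], 5), ([0.673, 0.103, 0.436], 12), ([0.686, 0.104, 0.41], 5), ([0.443, -0.104, 0.003], 
[... 1454 characters left out ...]
.424, 0.403], 13), ([0.774, 0.423, 0.39], 5), ([0.742, 0.43, 0.349], 41), ([0.732, 0.427, 0.39], 6), ([0.713, 0.434, 0.331], 9), ([0.647, -0.06, 0.458], 10), ([0.464, -0.08, 0.02], 20), ([0.441, -0.041, 0.019], 27), ([0.446, -0.119, 0.03], 26), ([0.415, -0.069, 0.014], 46), ([0.412, -0.099, 0.027], 10)]
top after [([0.775, 0.027, 0.335], 5873), ([0.736, -0.079, 0.511], 6), ([0.678, -0.08, 0.506], 6), ([0.734, 0.209, 0.0], 1291)]
diff blobs [[418, 209, 100, 76, 3475], [346, 219, 11, 10, 83], [332, 224, 29, 21, 233], [359, 225, 10, 8, 50], [205, 242, 183, 31, 3120], [110, 252, 28, 13, 239], [474, 268, 40, 21, 644], [419, 287, 58, 113, 3964], [574, 321, 66, 79, 3158]]
flap z [0.157 0.161 0.164]
```

```bash
python3 - <<'E'
from h import *
for n,(r,cc) in {"scene":((340,398),(165,250)),"top":((185,245),(100,150))}.items():
    for t in("0","9"):
        c=np.load(n+t+".npz"); m=np.zeros((400,640),bool); m[r[0]:r[1],cc[0]:cc[1]]=1
        N,_,st,ce=cv2.connectedComponentsWithStats((col(c,"orange")&m).astype(np.uint8))
        print(n,t,[(ce[i].round(0).tolist(),int(st[i,4])) for i in range(1,N) if st[i,4]>5],c["pixels"][360:398,205:240].mean((0,1)).round(),pts(c,m)[:,2].mean().round(4))
a,b=[np.load("scene%s.npz"%t) for t in"09"]
m=np.zeros((400,640),bool); m[357:398,201:244]=1
print(np.abs(a["range_z"]-b["range_z"])[m].mean(), np.percentile(np.abs(a["range_z"]-b["range_z"])[m],[50,90,99]))
# trough cups: orange points in trough in scene view
m[:]=0; m[230:320,225:310]=1; P=pts(b,col(b,"orange")&m); P=P[(P[:,1]>.255)&(P[:,1]<.33)&(P[:,2]<.08)]; print(len(P),P.min(0),P.max(0))
E
```

```text
scene 0 [([190.0, 357.0], 110), ([204.0, 360.0], 110), ([186.0, 374.0], 182), ([202.0, 376.0], 117)] [140. 156. 172.] 0.0034
scene 9 [([190.0, 357.0], 109), ([204.0, 360.0], 114), ([186.0, 374.0], 182), ([202.0, 376.0], 120)] [ 95. 106. 119.] 0.0034
top 0 [([131.0, 192.0], 76), ([114.0, 199.0], 127), ([130.0, 206.0], 9), ([123.0, 214.0], 112), ([133.0, 229.0], 51)] [28. 36. 46.] 0.1421
top 9 [([131.0, 192.0], 76), ([114.0, 199.0], 127), ([131.0, 207.0], 11), ([122.0, 214.0], 116), ([133.0, 229.0], 53)] [30. 38. 49.] 0.1422
0.009413219 [0.00182879 0.00457656 0.0079209 ]
74 [0.48603104 0.25508447 0.00091751] [0.66439982 0.29597704 0.0695597 ]
```

```bash
python3 -c "
from plant import ctrl
print(ctrl.close_job())"
```

```text
the job is handed in; nothing more can be done
None
```

The job is handed in at about 20 s: the scoop is empty and flat at its old spot, the flap closed by itself, and I found no cup outside the hopper (in the trough I could not count all five one by one); I viewed 12 pictures, two over the limit of 10.

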